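# Move the condiments to the new rack in reverse order

## Robot

A 6-joint arm with a two-finger parallel gripper is mounted at the origin on a cart in front of the work surface, level with it; the furniture and walls round the work are solid. World frame = base frame: x ahead of the robot, y to its left, z up, the work surface at z = 0. Lengths are in mm, angles in rad, forces in N, time in s.
With the tool pointing down it reaches from about 275 to 750 mm from the base axis. Payload 10.2 kg.
Tool frame: the origin (TCP) lies midway between the tips of the shut fingers; the grasp point (between the pads) lies 19 mm behind it; z points along the fingers, y is the direction in which the jaws open and shut (so a half turn about z gives the same grasp; the last joint's range is limited). The gripper opens to 85 mm and grips with 20 to 120 N. Pads are 22 mm wide; open, the fingers measure 114 mm over their backs; the gripper's body (76 mm by 85 mm) begins 54 mm behind the grasp point. The pads swing forward as they close: fully open they stand 13 mm farther back than shut.
Start: joints at [-1.33, 0.313, 1.498, -0, 1.331, -0.223], TCP at [234.847, -469.55, 204.694] pointing down, gripper open.
Joint ranges: [-2.94, 2.94], [-0.97, 2.17], [0.19, 2.56], [-1.23, 4.37], [0.02, 3.11], [-2.88, 2.88]. Speed limits (rad/s): [2.39, 2.39, 3.01, 3.14, 3.14, 3.14].

## Interface

Orientations are given as a unit quaternion [w, x, y, z].
In Python, from rig import sense, optics, ctrl gives the robot as it stands.
- The arm moves only by the tool play_rows, never from a script. Its argument "plan" is a list of rows, each a list of 7 numbers: the shift along the world's x, y, z in mm, then the turn, a rotation vector about the world's x, y, z in rad, then the opening, from -1 (shut) to 1 (fully open), so that 0 is half open. A call has 1 to 5 rows; each row shifts and turns the pose as measured when the row begins; what a row does not reach is not made up. A row lasts 1/12 s, in which the tool goes at most 41.7 mm and 7.16 degrees, less where a joint would pass 70% of its speed; a pose out of reach is approached as far as the arm can. A call is refused whole if a number of a shift passes 41.7 or a number of a turn 0.125, either way. A call with a gripper value outside its range is refused whole. The fingers move at their own pace and stop on an object; "grip_force" is the grip in N (left out, the last holds). Time passes only in rows, so rows that do not move let the fingers close. It gives the time, the measured TCP pose, the force and the opening at its end, in the units of the state.
- sense(): the state, without advancing time (a new reading comes with each control period).
- optics.capture(name): name is "scene" or "top"; returns a dict with "img" (480x640x3 uint8, blue, green, red), "fx", "fy", "cx", "cy" (pixels), "world_to_cam" (4x4, takes a point from world to camera coordinates). Camera axes: x right, y up, looking along -z (the intrinsics and any distortion apply to the point x, -y, -z); pixel columns grow to the right and rows downward; lengths in mm; the calibration is good to about 2 mm. A picture is of the moment at which its call begins. There is no depth.
- ctrl.finish_job(): hands the job in, once; it reports no verdict.
The state is a dict: "time_s": time; "joints": joint angles; "dq": joint speeds; "tau": joint torques, N m; "eef_pos": TCP position; "ee_rot": TCP orientation; "force": force on the tool from outside, world axes, zero at the start; "wrist_torque": the same for the moment, N m; "grip_width": opening from 0.0 (shut) to 1.0 (fully open).
Only numpy, scipy, OpenCV 4.12 (cv2) and the standard library are available. Lean on these libraries where they do the work, as an engineer would, in place of code of your own. Each camera call takes 0.05 s, during which the arm holds its last target. There are 200 camera calls.

## Task

I am changing over to the blue rack and want the row mirrored: move the two mills and the two jars from the wooden rack to the blue one in reverse order, so that what now stands at the left end (seen from the robot) of the wooden rack comes to the right end of the blue one, and so on. Keep each upright and stand it on the floor of its own pocket, let go of everything, and leave the clip-top jar and the egg timer where they are.

Things in the scene. Friction and masses are not known exactly. Their poses are not given: they have to be found in the camera images.
- dark_mill_center (a point): tall dark brown wooden pepper mill, 58 mm diameter, 170 mm high. This point is on its axis, half-way up; z points up out of its top. Near the top is a rounded head, about 49 mm in diameter, widest about 140 mm above the foot, with a 12 mm metal knob over it (from 158 mm up). About 0.2 kg. At the start it stands on a 3 mm mat in a pocket of the wooden rack, within 5 mm of the pocket's centre.
- light_mill_center (a point): shorter light wooden mill, 58 mm diameter, 130 mm high. This point is on its axis, half-way up; z points up out of its top. Near the top is a rounded head, about 50 mm in diameter, widest about 107 mm above the foot, with a 12 mm metal knob over it (from 118 mm up). About 0.2 kg. At the start it stands on a 3 mm mat in a pocket of the wooden rack, within 5 mm of the pocket's centre.
- spice_jar_center (a point): slim glass spice jar with a red cap, 106 mm high, 42 mm diameter, cap 45 mm diameter and 21 mm high. This point is on its axis, half-way up; z points up out of its top. About 0.1 kg. At the start it stands on a 3 mm mat in a pocket of the wooden rack, within 5 mm of the pocket's centre.
- honey_jar_center (a point): squat glass jar with honey-coloured contents and a wide red lid, 86 mm high, 58 x 62 mm wide, lid 56 mm diameter and 11 mm high. This point is on its axis, half-way up; z points up out of its top. About 0.36 kg. At the start it stands on a 3 mm mat in a pocket of the wooden rack, within 5 mm of the pocket's centre.
- dark_mill_mat: flat white square mat, 76 x 76 x 3 mm, lying in a pocket of the wooden rack; the dark mill stands on it at the start. Fixed, stays behind. Origin at the centre of its underside, axes as the rack's.
- light_mill_mat: flat green square mat, 76 x 76 x 3 mm, lying in a pocket of the wooden rack; the light mill stands on it at the start. Fixed, stays behind. Origin at the centre of its underside, axes as the rack's.
- spice_jar_mat: flat yellow square mat, 76 x 76 x 3 mm, lying in a pocket of the wooden rack; the spice jar stands on it at the start. Fixed, stays behind. Origin at the centre of its underside, axes as the rack's.
- honey_jar_mat: flat grey square mat, 76 x 76 x 3 mm, lying in a pocket of the wooden rack; the honey jar stands on it at the start. Fixed, stays behind. Origin at the centre of its underside, axes as the rack's.
- old_rack: brown wooden rack, full at the start, with a coloured mat in every pocket. Fixed during the job. 345 mm long (its y axis, pointing to the robot's left, within 0.15 rad), 92 mm deep (x, away from the robot). Origin on the worktop under its middle. Four square pockets in a row, each 80 x 80 mm inside, centres at y = +127.5, +42.5, -42.5, -127.5 mm; pocket floor 10 mm above the worktop, front and back rails up to 23 mm, dividers 5 mm thick up to 22 mm, end cheeks up to 38 mm.
- new_rack: blue painted rack, empty at the start, no mats. Fixed during the job. 345 mm long (its y axis, pointing to the robot's left, within 0.15 rad), 92 mm deep (x, away from the robot). Origin on the worktop under its middle. Four square pockets in a row, each 80 x 80 mm inside, centres at y = +127.5, +42.5, -42.5, -127.5 mm; pocket floor 10 mm above the worktop, front and back rails up to 23 mm, dividers 5 mm thick up to 22 mm, end cheeks up to 38 mm.
- clip_jar_center (a point): bystander: glass jar with a clip lid and a pink band, 84 mm wide, 119 mm high, loose, left of the racks. The point lies on its axis 60 mm up.
- egg_timer_center (a point): bystander: round red and white egg timer, 63 mm wide, 39 mm high, loose, right of the racks. The point lies on its axis 20 mm up.
Things that resemble listed ones, but are neither listed nor needed, are in the scene too. What is shaped like the part that bears spice_jar_center but purple is not meant. Leave any purple look-alike of the part that bears light_mill_center alone.

How it is judged (in metres and radians):
At the end, for the whole second after the job is handed in: Each of the four stands upright (within 0.1 rad), at rest, on the blue rack's floor (height within 6 mm), within 20 mm lengthways and crossways of the centre of the pocket that mirrors its starting pocket (first from the left goes to first from the right, and so on) (x of dark_mill_center in the frame of new_rack between -0.02 and 0.02 m and z of dark_mill_center in the frame of new_rack between 0.089 and 0.101 m and angle between each of dark_mill_center, light_mill_center, spice_jar_center, honey_jar_center's own z axis and vertical below 0.1 rad and linear speed of each of dark_mill, light_mill, spice_jar, honey_jar below 0.02 m/s and ((y of dark_mill_mat in the frame of old_rack between 0.1075 and 0.1475 m and y of dark_mill_center in the frame of new_rack between -0.1475 and -0.1075 m) or (y of dark_mill_mat in the frame of old_rack between 0.0225 and 0.0625 m and y of dark_mill_center in the frame of new_rack between -0.0625 and -0.0225 m) or (y of dark_mill_mat in the frame of old_rack between -0.0625 and -0.0225 m and y of dark_mill_center in the frame of new_rack between 0.0225 and 0.0625 m) or (y of dark_mill_mat in the frame of old_rack between -0.1475 and -0.1075 m and y of dark_mill_center in the frame of new_rack between 0.1075 and 0.1475 m)) and x of light_mill_center in the frame of new_rack between -0.02 and 0.02 m and z of light_mill_center in the frame of new_rack between 0.069 and 0.081 m and ((y of light_mill_mat in the frame of old_rack between 0.1075 and 0.1475 m and y of light_mill_center in the frame of new_rack between -0.1475 and -0.1075 m) or (y of light_mill_mat in the frame of old_rack between 0.0225 and 0.0625 m and y of light_mill_center in the frame of new_rack between -0.0625 and -0.0225 m) or (y of light_mill_mat in the frame of old_rack between -0.0625 and -0.0225 m and y of light_mill_center in the frame of new_rack between 0.0225 and 0.0625 m) or (y of light_mill_mat in the frame of old_rack between -0.1475 and -0.1075 m and y of light_mill_center in the frame of new_rack between 0.1075 and 0.1475 m)) and x of spice_jar_center in the frame of new_rack between -0.02 and 0.02 m and z of spice_jar_center in the frame of new_rack between 0.057 and 0.069 m and ((y of spice_jar_mat in the frame of old_rack between 0.1075 and 0.1475 m and y of spice_jar_center in the frame of new_rack between -0.1475 and -0.1075 m) or (y of spice_jar_mat in the frame of old_rack between 0.0225 and 0.0625 m and y of spice_jar_center in the frame of new_rack between -0.0625 and -0.0225 m) or (y of spice_jar_mat in the frame of old_rack between -0.0625 and -0.0225 m and y of spice_jar_center in the frame of new_rack between 0.0225 and 0.0625 m) or (y of spice_jar_mat in the frame of old_rack between -0.1475 and -0.1075 m and y of spice_jar_center in the frame of new_rack between 0.1075 and 0.1475 m)) and x of honey_jar_center in the frame of new_rack between -0.02 and 0.02 m and z of honey_jar_center in the frame of new_rack between 0.047 and 0.059 m and ((y of honey_jar_mat in the frame of old_rack between 0.1075 and 0.1475 m and y of honey_jar_center in the frame of new_rack between -0.1475 and -0.1075 m) or (y of honey_jar_mat in the frame of old_rack between 0.0225 and 0.0625 m and y of honey_jar_center in the frame of new_rack between -0.0625 and -0.0225 m) or (y of honey_jar_mat in the frame of old_rack between -0.0625 and -0.0225 m and y of honey_jar_center in the frame of new_rack between 0.0225 and 0.0625 m) or (y of honey_jar_mat in the frame of old_rack between -0.1475 and -0.1075 m and y of honey_jar_center in the frame of new_rack between 0.1075 and 0.1475 m))); the robot touches nothing.
It fails at once if a mill or jar of the row is tipped over (angle between any of dark_mill_center, light_mill_center, spice_jar_center, honey_jar_center's own z axis and vertical above 0.6 rad).
It fails at once if the clip-top glass jar beside the racks is pushed more than 30 mm or overturned (distance of clip_jar_center from where it was at the start of the episode above 0.03 m or angle between clip_jar_center's own z axis and vertical above 0.6 rad).
It fails at once if the egg timer beside the racks is pushed more than 30 mm or overturned (distance of egg_timer_center from where it was at the start of the episode above 0.03 m or angle between egg_timer_center's own z axis and vertical above 0.6 rad).
It also fails if it takes over 106 s, if anything falls off the work surface, if the arm or the gripper's body presses on something with over 40 N, if the wrist force passes 120 N, or if a joint passes its speed limit or range.

## Working session

There is one attempt and no reset: what is moved stays moved. The work goes in short steps, Python scripts to look and compute and a tool call to move; the robot and the scene stay as the last step left them, time stands still between calls to the robot, and variables do not carry over. Pictures are saved under pics/ and viewed, about 12 in all and at most 16, crops included, and the job is handed in when it is done.

Besides the shell and the picture viewer there is one more tool, called as name(argument=value, ...) on one line, values as JSON. play_rows: Moves the arm, as the interface text tells. Its arguments: {"type":"object","properties":{"plan":{"type":"array"},"grip_force":{"type":"number"}},"required":["plan"]}

```bash
mkdir -p pics; ls
python3 - <<'E'
from rig import sense,optics,ctrl
import cv2
for n in("scene","top"):
    c=optics.capture(n);cv2.imwrite(f"pics/{n}0.png",c["img"]);print({k:v for k,v in c.items() if k!="img"})
print(sense())
E
```

```text
pics
{'fx': 501.86513528495726, 'fy': 501.86513528495726, 'cx': 325.37810488314943, 'cy': 236.9064306394468, 'world_to_cam': array([[ 9.63929830e-01,  2.66065420e-01, -6.96236927e-03,
        -6.06547832e+02],
       [-2.16104791e-01,  7.97661257e-01,  5.63058823e-01,
         6.59943795e+01],
       [ 1.55364095e-01, -5.41244594e-01,  8.26387492e-01,
        -1.26587887e+03],
       [ 0.00000000e+00,  0.00000000e+00,  0.00000000e+00,
         1.00000000e+00]])}
{'fx': 445.4574161216981, 'fy': 445.4574161216981, 'cx': 316.3916507374117, 'cy': 239.7986989254875, 'world_to_cam': array([[ 1.35705126e-02, -9.99904607e-01, -2.57254021e-03,
         7.86708834e+00],
       [ 9.95651872e-01,  1.32755807e-02,  9.22014603e-02,
        -6.28254892e+02],
       [-9.21585130e-02, -3.81257556e-03,  9.95737050e-01,
        -9.42982017e+02],
       [ 0.00000000e+00,  0.00000000e+00,  0.00000000e+00,
         1.00000000e+00]])}
{'time_s': 0.1, 'joints': array([-1.33036655e+00,  3.13406147e-01,  1.49835527e+00,  1.32299847e-05,
        1.33102070e+00, -2.23407273e-01]), 'dq': array([ 0.00248002, -0.0004167 , -0.00175904, -0.00065526, -0.00075413,
        0.00107444]), 'tau': array([ 2.29073550e-03, -4.12898147e+01, -2.60144055e+01, -1.65355618e-04,
        3.05711714e-03,  1.51675272e-05]), 'eef_pos': array([ 234.80102111, -469.27385345,  204.18833634]), 'ee_rot': array([-5.94763905e-04,  9.73227413e-01,  2.29843531e-01,  1.36273666e-06]), 'force': array([1.07748785, 0.0076774 , 0.13348327]), 'wrist_torque': array([-0.01927661,  0.01071853,  0.00247428]), 'grip_width': 0.9990155601362989}
```

View pics/scene0.png

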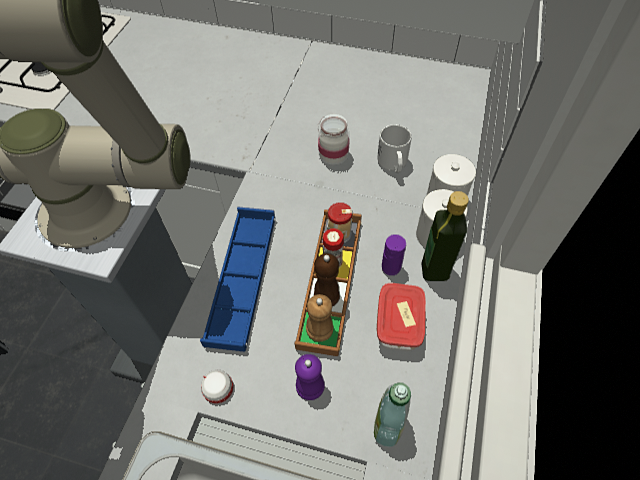

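View pics/top0.png

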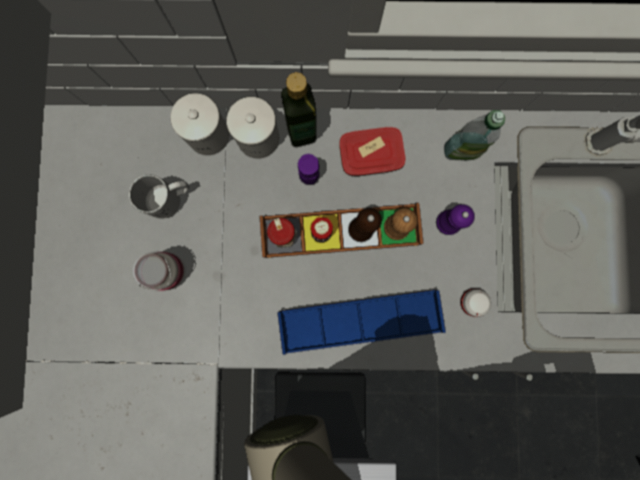

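Row from left (robot's view, top image): honey jar (282,231), spice jar (321,229), dark mill (368,222), light mill (403,220). So in the blue rack from left the order becomes light, dark, spice, honey. Look-alikes: purple jar (308,168) and purple mill (460,217) in the top view, both excluded by colour. Clip jar is at (158,270), egg timer at (476,302).

```bash
cat > h.py <<'E'
import numpy as np,cv2
from rig import sense,optics,ctrl
def ray(c,u,v,z):
    T=c["world_to_cam"];R=T[:3,:3];t=T[:3,3];C=-R.T@t
    d=R.T@np.array([(u-c["cx"])/c["fx"],-(v-c["cy"])/c["fy"],-1.])
    return C+d*(z-C[2])/d[2]
def proj(c,p):
    T=c["world_to_cam"];q=T[:3,:3]@np.array(p,float)+T[:3,3]
    return c["cx"]-c["fx"]*q[0]/q[2],c["cy"]+c["fy"]*q[1]/q[2]
def campos(c):
    T=c["world_to_cam"];return -T[:3,:3].T@T[:3,3]
E
python3 - <<'E'
from h import *
c=optics.capture("top");s=optics.capture("scene");im=c["img"]
print(campos(c),campos(s))
hsv=cv2.cvtColor(im,cv2.COLOR_BGR2HSV)
def big(m):
    cs,_=cv2.findContours(m,cv2.RETR_EXTERNAL,cv2.CHAIN_APPROX_NONE);return max(cs,key=cv2.contourArea)
m=cv2.inRange(hsv,(105,120,30),(120,255,255));m[:270]=0;m[370:]=0
b=big(cv2.morphologyEx(m,cv2.MORPH_CLOSE,np.ones((5,5))))
hs=cv2.inRange(hsv,(5,100,60),(18,255,255));hs[:195]=0;hs[265:]=0;hs[:,:250]=0;hs[:,430:]=0
w=big(cv2.morphologyEx(hs,cv2.MORPH_CLOSE,np.ones((25,25))))
vis=im.copy()
for n,k in(("blue",b),("wood",w)):
    P=np.array([ray(c,u,v,23)[:2] for u,v in k[:,0]],np.float32)
    r=cv2.minAreaRect(P);print(n,r,cv2.minAreaRect(k))
    print(cv2.boxPoints(r).round(1).tolist())
    cv2.drawContours(vis,[cv2.boxPoints(cv2.minAreaRect(k)).astype(int)],-1,(255,0,255),1)
cv2.imwrite("pics/crop1.png",np.vstack([cv2.resize(im[190:270,250:450],None,fx=4,fy=4,interpolation=cv2.INTER_CUBIC),cv2.resize(vis[200:355,250:450],(800,280))[:280]]))
E
```

```text
[538.51257866  12.61159622 996.90838887] [ 795.60337562 -576.40985261 1004.72474025]
blue ((453.8470458984375, -81.98573303222656), (90.85782623291016, 351.3785400390625), 8.381972312927246) ((360.7919921875, 321.1235656738281), (42.658931732177734, 163.08604431152344), 82.32103729248047)
[[383.29998779296875, 85.19999694824219], [434.5, -262.3999938964844], [524.4000244140625, -249.1999969482422], [473.20001220703125, 98.4000015258789]]
wood ((650.6696166992188, -36.97993469238281), (92.50213623046875, 353.0137634277344), 5.56679105758667) ((340.6862487792969, 230.2344970703125), (41.771873474121094, 160.77603149414062), 85.2363510131836)
[[587.5, 134.1999969482422], [621.7999877929688, -217.10000610351562], [713.7999877929688, -208.1999969482422], [679.5999755859375, 143.1999969482422]]
```

View pics/crop1.png

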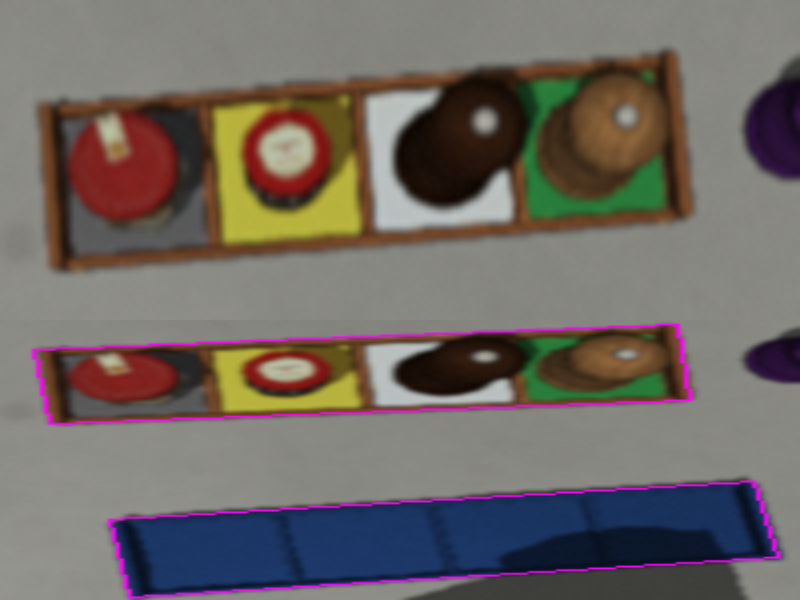

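Crop: pixel centres in the top view are dark knob (371.2,220.5), light knob (406.8,219.0), spice cap (321.8,227) and honey lid (281,231.2). The rack rectangles fit well.

Run:
```python
from h import *
c=optics.capture("top")
def rk(ctr,a,y): return np.array(ctr)+y*np.array([-np.sin(a),np.cos(a)])
W=((650.7,-36.2),.097);B=((453.8,-80.5),.146)
for n,u,v,z,y in(("honey",281,231.2,98,127.5),("spice",321.8,227,118,42.5),("dark",371.2,220.5,182,-42.5),("light",406.8,219,142,-127.5)):
    p=ray(c,u,v,z)[:2]; print(n,p.round(1),"pocket",rk(*W,y).round(1),"target",rk(*B,-y).round(1))
```

```text
honey [638.3  88.2] pocket [638.4  90.7] target [ 472.3 -206.6]
spice [645.5   5.6] pocket [646.6   6.1] target [ 460.  -122.5]
dark [651.  -84.8] pocket [654.8 -78.5] target [447.6 -38.5]
light [ 660.4 -158.5] pocket [ 663.  -163.1] target [435.3  45.6]
```

play_rows(plan=[[30,22,6,0,0,0.08,1],[30,22,6,0,0,0.08,1],[30,22,6,0,0,0.08,1],[30,22,6,0,0,0.08,1],[30,22,6,0,0,0.08,1]], grip_force=50)

```text
time_s: 0.67
eef_pos: [384.3, -358.1, 233.3]
ee_rot: [-0.002, 0.907, 0.42, -0.001]
force: [-0.1, -0.9, 0.2]
grip_width: 0.999
```

play_rows(plan=[[30,22,6,0,0,0.08,1],[30,22,6,0,0,0.08,1],[30,22,6,0,0,0.08,1],[30,22,6,0,0,0.08,1],[30,22,6,0,0,0.08,1]])

```text
time_s: 1.08
eef_pos: [540.6, -240.5, 264.9]
ee_rot: [-0.002, 0.8, 0.6, -0.002]
force: [-0.3, -0.6, 0.2]
grip_width: 0.998
```

play_rows(plan=[[30,20,0,0,0,0.09,1],[30,20,0,0,0,0.09,1],[30,20,0,0,0,0.09,1],[28,20,0,0,0,0.09,1],[0,0,0,0,0,0,1]])

```text
time_s: 1.5
eef_pos: [667.4, -149.8, 264.1]
ee_rot: [-0.001, 0.669, 0.744, -0.001]
force: [0.1, 0.4, -0.1]
grip_width: 0.999
```

```bash
cat >> h.py <<'E'
def st():
    s=sense();q=s["ee_rot"];print(s["time_s"],s["eef_pos"].round(1),"psi-90",round(2*np.arctan2(q[2],q[1])-np.pi/2,3),"tilt",np.round([q[0],q[3]],4),s["force"].round(1),round(s["grip_width"],3),"j",s["joints"].round(2))
def snap(name,cam,x0,y0,x1,y1,f):
    cv2.imwrite(f"pics/{name}.png",cv2.resize(optics.capture(cam)["img"][y0:y1,x0:x1],None,fx=f,fy=f,interpolation=cv2.INTER_CUBIC))
E
python3 -c "
from h import *
st()"
```

```text
1.5 [ 667.4 -149.8  264.1] psi-90 0.106 tilt [-0.0014 -0.0011] [ 0.1  0.4 -0.1] 0.999 j [-0.39  0.68  0.79 -0.    1.68 -0.5 ]
```

play_rows(plan=[[-6,-9,-20,0,0,-0.009,1],[0,0,-20,0,0,0,1],[0,0,-20,0,0,0,1],[0,0,0,0,0,0,1],[0,0,0,0,0,0,1]])

```text
time_s: 1.92
eef_pos: [662.6, -156.7, 200.5]
ee_rot: [-0.002, 0.671, 0.742, -0.001]
force: [-0.8, -0.1, 1.1]
grip_width: 0.999
```

```bash
python3 -c "
from h import *
st();snap('a','scene',250,220,450,370,4)"
```

```text
1.9167 [ 662.6 -156.7  200.5] psi-90 0.101 tilt [-0.0018 -0.0013] [-0.8 -0.1  1.1] 0.999 j [-0.4   0.68  0.94 -0.    1.52 -0.5 ]
```

View pics/a.png

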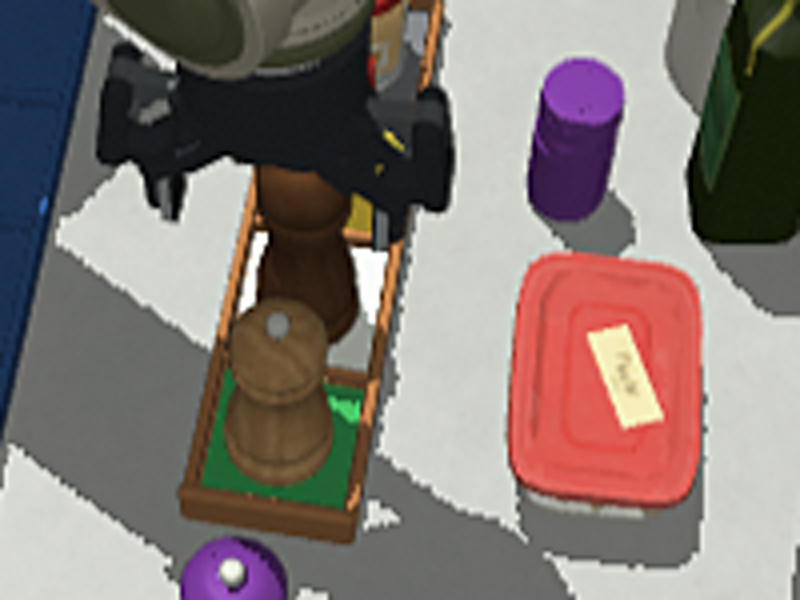

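```bash
python3 -c "
from h import *
s=optics.capture('scene')
print(ray(s,319.5,301.2,142),ray(s,319.7,277.5,213))
print(ray(s,326.3,258,183),'darkknob guess from first image')"
```

```text
[ 662.15848263 -157.79861272  142.        ] [ 660.48761341 -146.2312992   213.        ]
[655.91088414 -85.14607637 183.        ] darkknob guess from first image
```

play_rows(plan=[[-1,-1,-25,0,0,0,1],[0,0,-25,0,0,0,1],[0,0,-25,0,0,0,1],[0,0,-26,0,0,0,1],[0,0,0,0,0,0,1]])

```text
time_s: 2.43
eef_pos: [664.7, -159.8, 106.0]
ee_rot: [0.006, 0.671, 0.741, 0.001]
force: [-0.2, -0.5, -1.5]
grip_width: 1.001
```

play_rows(plan=[[0,0,0,0,0,0,0],[0,0,0,0,0,0,-1],[0,0,0,0,0,0,-1],[0,0,0,0,0,0,-1],[0,0,0,0,0,0,-1]], grip_force=40)

```text
time_s: 2.85
eef_pos: [667.8, -161.3, 115.1]
ee_rot: [0.012, 0.671, 0.741, 0.003]
force: [0.1, -0.0, 0.0]
grip_width: 0.304
```

play_rows(plan=[[0,0,0,0,0,0,-1],[0,0,0,0,0,0,-1],[0,0,0,0,0,0,-1]])

```text
time_s: 3.1
eef_pos: [668.6, -161.7, 117.6]
ee_rot: [0.013, 0.671, 0.741, 0.004]
force: [0.3, 0.4, -0.3]
grip_width: 0.004
```

```bash
python3 -c "
from h import *
st()"
```

```text
3.1 [ 668.6 -161.7  117.6] psi-90 0.099 tilt [0.0133 0.0038] [ 0.3  0.4 -0.3] 0.004 j [-0.41  0.73  1.07 -0.    1.31 -0.51]
```

```bash
python3 -c "
from h import *
st();snap('b','scene',250,220,450,370,4)"
```

```text
3.1 [ 668.6 -161.7  117.6] psi-90 0.099 tilt [0.0133 0.0038] [ 0.3  0.4 -0.3] 0.004 j [-0.41  0.73  1.07 -0.    1.31 -0.51]
```

View pics/b.png

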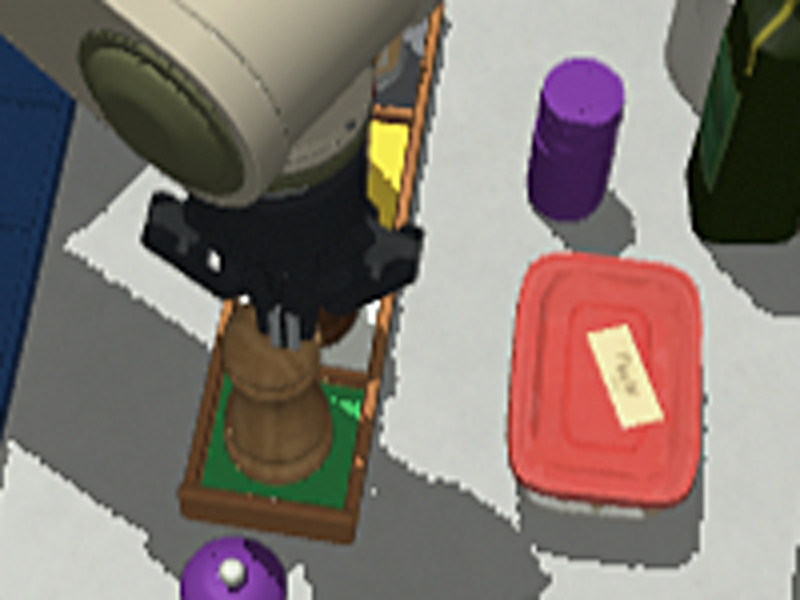

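```bash
python3 -c "
from h import *
s=optics.capture('scene');c=optics.capture('top')
p=sense()['eef_pos'];print(proj(s,p),proj(c,p))
for z in (118,142,155,170):print(z,ray(s,321.8,306.3,z))
snap('c','top',330,180,450,270,6)
"
```

```text
(np.float64(322.29505038170714), np.float64(309.4920337591996)) (np.float64(405.8553559284892), np.float64(216.73012225192906))
118 [ 665.80489659 -155.64475437  118.        ]
142 [ 669.31800878 -167.03313895  142.        ]
155 [ 671.22094455 -173.20184726  155.        ]
170 [ 673.41663967 -180.31958762  170.        ]
```

View pics/c.png

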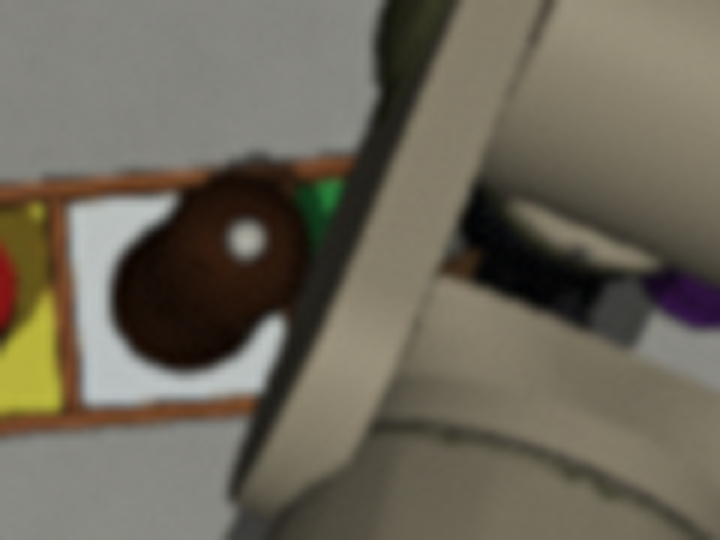

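play_rows(plan=[[0,0,0,0,0,0,-1],[0,0,15,0,0,0,-1],[0,0,20,0,0,0,-1],[0,0,30,0,0,0,-1],[0,0,0,0,0,0,-1]])

```text
time_s: 3.72
eef_pos: [667.1, -161.0, 181.8]
ee_rot: [0.01, 0.671, 0.741, 0.003]
force: [0.2, 0.5, 2.3]
grip_width: -0.003
```

play_rows(plan=[[0,0,20,0,0,0,1],[0,0,20,0,0,0,1],[0,0,30,0,0,0,1],[0,0,0,0,0,0,1],[0,0,0,0,0,0,1]])

```text
time_s: 4.13
eef_pos: [666.7, -160.8, 254.9]
ee_rot: [0.01, 0.671, 0.741, 0.003]
force: [-0.6, 0.1, -1.0]
grip_width: 0.71
```

```bash
python3 -c "
from h import *
st();snap('d','scene',250,190,450,340,4)"
```

```text
4.1333 [ 666.7 -160.8  254.9] psi-90 0.099 tilt [0.0102 0.0028] [-0.6  0.1 -1. ] 0.71 j [-0.41  0.66  0.83 -0.    1.62 -0.51]
```

View pics/d.png

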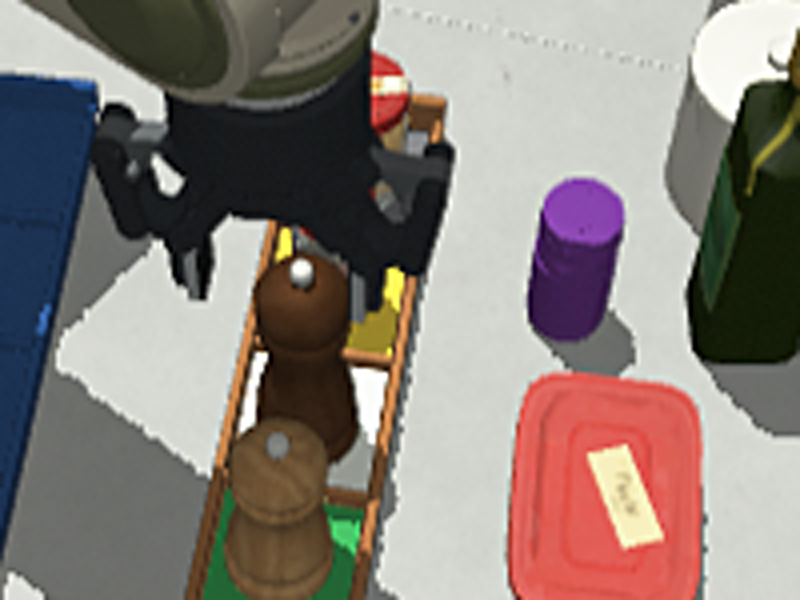

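```bash
python3 -c "
from h import *
s=optics.capture('scene')
for z in (255,265,275,285,295):print(z,proj(s,(666.7,-160.8,z)))
for z in (118,131,143,150):print(z,proj(s,(668.6,-161.7,z)))
for z in (200,213,225,235):print(z,proj(s,(662.6,-156.7,z)))
"
```

```text
255 (np.float64(320.4702298706816), np.float64(273.3425657852498))
265 (np.float64(320.3820573071507), np.float64(270.39409864565215))
275 (np.float64(320.29216625457553), np.float64(267.38816568818737))
285 (np.float64(320.2005059783495), np.float64(264.3230703610658))
295 (np.float64(320.10702372691384), np.float64(261.1970486661526))
118 (np.float64(322.34283758708756), np.float64(309.35509385668627))
131 (np.float64(322.26207783655275), np.float64(306.3586781946806))
143 (np.float64(322.18591988460236), np.float64(303.53300230416374))
150 (np.float64(322.1407605651412), np.float64(301.8574635460228))
200 (np.float64(319.3674210136033), np.float64(286.1550160586922))
213 (np.float64(319.2454865413144), np.float64(282.66931424424826))
225 (np.float64(319.1303252891667), np.float64(279.3772363106707))
235 (np.float64(319.0323837100515), np.float64(276.57741167024625))
```

play_rows(plan=[[0,0,0,0,0,0,1],[0,0,0,0,0,0,1],[0,0,0,0,0,0,1],[0,0,0,0,0,0,1],[0,0,0,0,0,0,1]])

```text
time_s: 4.65
eef_pos: [665.9, -160.5, 251.4]
ee_rot: [0.008, 0.671, 0.741, 0.002]
force: [0.6, -0.0, -0.2]
grip_width: 1.001
```

play_rows(plan=[[-5,3,-15,-0.01,-0.02,0,1],[0,0,-15,0,0,0,1],[0,0,-15,0,0,0,1],[0,0,-15,0,0,0,1],[0,0,0,0,0,0,1]])

```text
time_s: 5.07
eef_pos: [660.5, -157.3, 188.7]
ee_rot: [0.019, 0.671, 0.741, 0.005]
force: [0.0, -0.1, -1.7]
grip_width: 1.0
```

```bash
python3 -c "
from h import *
st();print(sense()['tau'].round(2),sense()['wrist_torque'].round(2))"
```

```text
5.0667 [ 660.5 -157.3  188.7] psi-90 0.099 tilt [0.0193 0.0052] [ 0.  -0.1 -1.7] 1.0 j [-0.4   0.65  1.02 -0.    1.43 -0.5 ]
[  0.25 -60.59 -28.52  -0.    -0.58   0.  ] [-0.05  0.02 -0.07]
```

play_rows(plan=[[1,-1,-15,0.018,0.036,0,1],[0,0,-15,0,0,0,1],[0,0,-15,0,0,0,1],[0,0,-10,0,0,0,1],[0,0,0,0,0,0,1]])

```text
time_s: 5.48
eef_pos: [662.3, -158.7, 134.8]
ee_rot: [0.001, 0.671, 0.741, 0.0]
force: [-0.5, -0.5, -0.4]
grip_width: 0.999
```

```bash
python3 -c "
from h import *
st()"
```

```text
5.4833 [ 662.3 -158.7  134.8] psi-90 0.099 tilt [0.0006 0.0001] [-0.5 -0.5 -0.4] 0.999 j [-0.41  0.72  1.05 -0.    1.37 -0.51]
```

play_rows(plan=[[0,0,-10,0,0,0,1],[0,0,0,0,0,0,1]])

```text
time_s: 5.65
eef_pos: [662.7, -158.8, 125.4]
ee_rot: [0.001, 0.671, 0.741, 0.0]
force: [-0.4, -0.4, -0.4]
grip_width: 0.996
```

```bash
python3 -c "
from h import *
st()"
```

```text
5.65 [ 662.7 -158.8  125.4] psi-90 0.099 tilt [0.0013 0.0003] [-0.4 -0.4 -0.4] 0.996 j [-0.41  0.72  1.06 -0.    1.35 -0.51]
```

play_rows(plan=[[0,0,-10,0,0,0,1],[0,0,-10,0,0,0,1],[0,0,0,0,0,0,1]])

```text
time_s: 5.9
eef_pos: [663.5, -159.1, 105.6]
ee_rot: [0.003, 0.671, 0.741, 0.001]
force: [-0.1, 0.5, -0.9]
grip_width: 0.997
```

```bash
python3 -c "
from h import *
st();print(sense()['tau'].round(2),sense()['wrist_torque'].round(2));snap('e','scene',250,190,450,340,4)"
```

```text
5.9 [ 663.5 -159.1  105.6] psi-90 0.1 tilt [0.0029 0.0009] [-0.1  0.5 -0.9] 0.997 j [-0.41  0.74  1.09 -0.    1.31 -0.51]
[ 6.000e-02 -6.107e+01 -2.687e+01  0.000e+00 -2.700e-01  0.000e+00] [ 0.01  0.01 -0.02]
```

View pics/e.png

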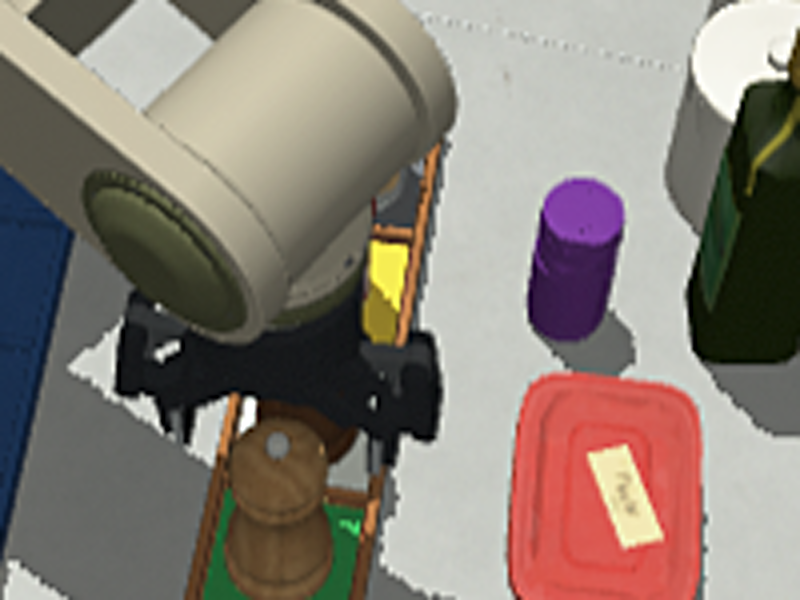

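Mill undisturbed (knob at px 319.5,301); finger tips appear at px row 304, higher than the state suggests. I'll go about 30 mm lower, which is clear either way, and grip.

play_rows(plan=[[-1,0,-10,0,0,0,1],[0,0,-10,0,0,0,1],[0,0,-10,0,0,0,1],[0,0,0,0,0,0,1],[0,0,0,0,0,0,1]])

```text
time_s: 6.37
eef_pos: [662.6, -159.2, 73.6]
ee_rot: [0.004, 0.671, 0.741, 0.001]
force: [-0.4, -0.4, 1.1]
grip_width: 0.997
```

play_rows(plan=[[0,0,0,0,0,0,-1],[0,0,0,0,0,0,-1],[0,0,0,0,0,0,-1],[0,0,0,0,0,0,-1],[0,0,0,0,0,0,-1]])

```text
time_s: 6.78
eef_pos: [663.0, -159.4, 74.6]
ee_rot: [0.004, 0.671, 0.741, 0.001]
force: [-0.8, 0.2, -1.7]
grip_width: 0.538
```

```bash
python3 -c "
from h import *
st();print(sense()['tau'].round(2),sense()['wrist_torque'].round(2));snap('f','scene',250,190,450,340,4)"
```

```text
6.7833 [ 663.  -159.4   74.6] psi-90 0.1 tilt [0.0042 0.0013] [-0.8  0.2 -1.7] 0.538 j [-0.41  0.77  1.12 -0.    1.24 -0.51]
[-2.000e-02 -6.089e+01 -2.602e+01 -1.000e-02 -2.000e-02  0.000e+00] [ 0.03 -0.04  0.04]
```

View pics/f.png

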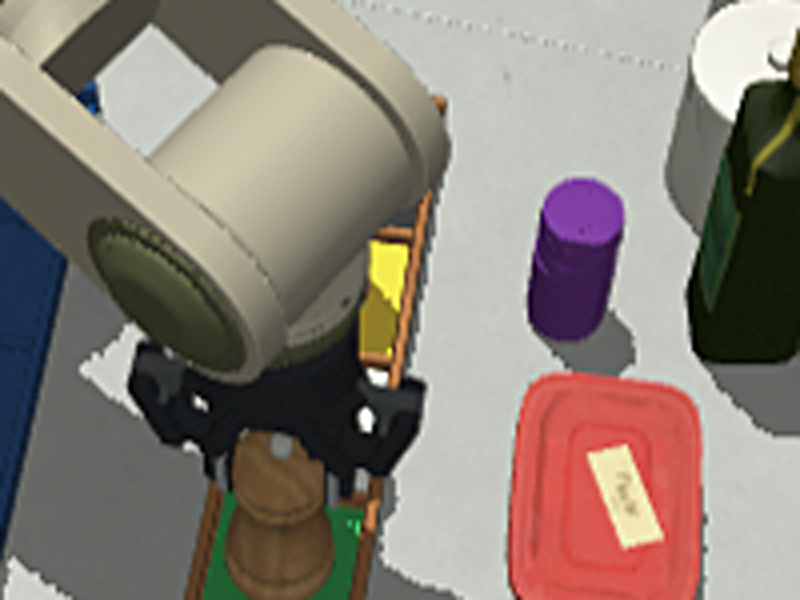

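play_rows(plan=[[0,0,0,0,0,0,-1],[0,0,0,0,0,0,-1],[0,0,0,0,0,0,-1]])

```text
time_s: 7.08
eef_pos: [662.9, -159.3, 74.3]
ee_rot: [0.004, 0.671, 0.741, 0.001]
force: [-0.5, -0.0, 0.2]
grip_width: 0.538
```

```bash
python3 -c "
from h import *
st()
s=optics.capture('scene')
for z in (74,87,100,120,142):print(z,proj(s,(661.5,-158,z)))"
```

```text
7.0833 [ 662.9 -159.3   74.3] psi-90 0.1 tilt [0.004  0.0012] [-0.5 -0.   0.2] 0.538 j [-0.41  0.77  1.12 -0.    1.24 -0.51]
74 (np.float64(319.7188431438075), np.float64(316.559655968466))
87 (np.float64(319.6132225836275), np.float64(313.75779033791355))
100 (np.float64(319.5053211339948), np.float64(310.8954180621271))
120 (np.float64(319.33469205592223), np.float64(306.3690289896847))
142 (np.float64(319.1402158781567), np.float64(301.21003231788603))
```

play_rows(plan=[[0,0,10,0,0,0,-1],[0,0,15,0,0,0,-1],[0,0,20,0,0,0,-1],[0,0,20,0,0,0,-1],[-5,0,10,0,0,0,-1]])

```text
time_s: 7.55
eef_pos: [656.3, -158.5, 150.9]
ee_rot: [0.001, 0.671, 0.741, 0.0]
force: [0.6, 0.6, -0.9]
grip_width: 0.541
```

play_rows(plan=[[-15,0,5,0.002,0.008,0,-1],[-25,0,0,0,0,0,-1],[-25,0,0,0,0,0,-1],[-25,0,0,0,0,0,-1],[-25,0,0,0,0,0,-1]])

```text
time_s: 7.97
eef_pos: [538.7, -158.1, 160.0]
ee_rot: [0.001, 0.67, 0.742, -0.0]
force: [-0.0, 0.1, -0.9]
grip_width: 0.538
```

```bash
python3 -c "
from h import *
st()
snap('g','scene',200,190,400,340,4)"
```

```text
7.9667 [ 538.7 -158.1  160. ] psi-90 0.102 tilt [ 0.0011 -0.0004] [-0.   0.1 -0.9] 0.538 j [-0.49  0.43  1.45 -0.    1.26 -0.59]
```

View pics/g.png

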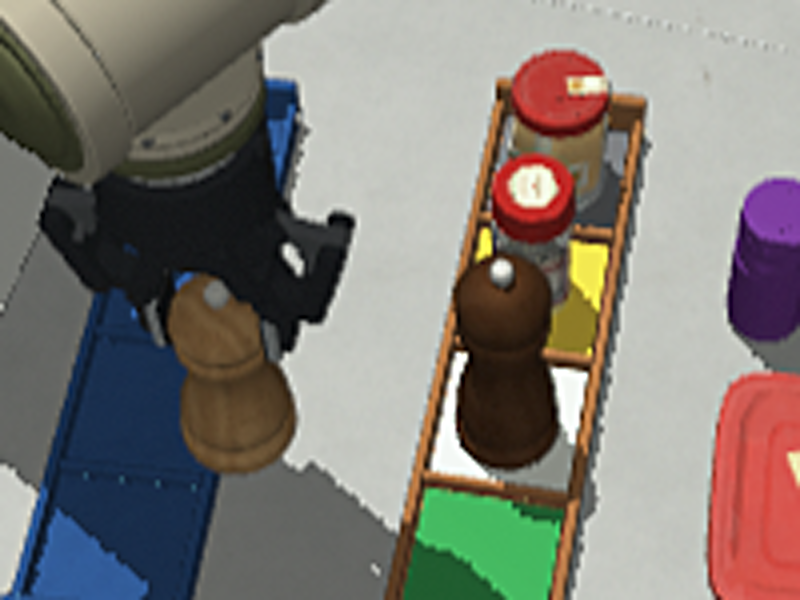

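play_rows(plan=[[-10,20,0,0,0,0.01,-1],[-15,29,0,0,0,0.01,-1],[-15,29,0,0,0,0.01,-1],[-15,29,0,0,0,0.01,-1],[-15,29,0,0,0,0,-1]])

```text
time_s: 8.43
eef_pos: [459.0, -21.9, 160.6]
ee_rot: [0.001, 0.658, 0.753, -0.001]
force: [1.1, 0.9, -1.7]
grip_width: 0.541
```

play_rows(plan=[[-15,29,0,0,0,0,-1],[-12,24,0,0,0,0,-1],[-4,9,0,0,0,0,-1],[0,0,0,0,0,0,-1],[0,0,0,0,0,0,-1]])

```text
time_s: 8.85
eef_pos: [422.1, 46.6, 162.1]
ee_rot: [0.001, 0.656, 0.754, -0.001]
force: [-0.0, -0.5, -1.6]
grip_width: 0.536
```

```bash
python3 -c "
from h import *
st()
s=optics.capture('scene')
a=proj(s,(538.7,-158,100));b=proj(s,(538.7,-158,228));print('vertical in img at g:',np.subtract(b,a)*4)
cv2.imwrite('pics/top3.png',optics.capture('top')['img'][180:380,240:480]);snap('h','scene',160,150,360,300,4)"
```

```text
8.85 [422.1  46.6 162.1] psi-90 0.139 tilt [ 0.0013 -0.0007] [-0.  -0.5 -1.6] 0.536 j [-0.17  0.13  1.84 -0.    1.16 -0.3 ]
vertical in img at g: [ -31.94565819 -131.59509748]
```

View pics/h.png

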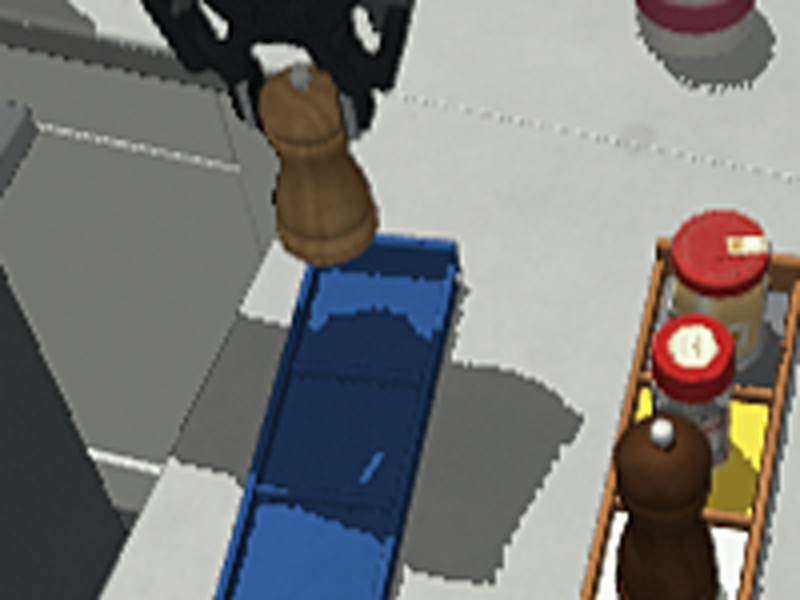

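play_rows(plan=[[12,-1,0,0,0,0.007,-1],[0,0,-15,0,0,0,-1],[0,0,-15,0,0,0,-1],[0,0,-15,0,0,0,-1],[0,0,0,0,0,0,-1]])

```text
time_s: 9.42
eef_pos: [438.2, 39.7, 115.3]
ee_rot: [0.002, 0.657, 0.754, -0.0]
force: [0.1, 0.5, -1.5]
grip_width: 0.537
```

play_rows(plan=[[0,0,0,0,0,0,-1]])

```text
time_s: 9.5
eef_pos: [438.5, 38.9, 115.3]
ee_rot: [0.002, 0.657, 0.754, -0.001]
force: [0.7, 0.2, -0.9]
grip_width: 0.542
```

play_rows(plan=[[-3,6,-5,0,0,0,-1],[0,0,-10,0,0,0,-1],[0,0,-10,0,0,0,-1],[0,0,0,0,0,0,-1],[0,0,0,0,0,0,-1]])

```text
time_s: 9.92
eef_pos: [437.2, 44.7, 92.0]
ee_rot: [0.004, 0.658, 0.753, 0.001]
force: [-0.6, 1.5, -1.9]
grip_width: 0.54
```

```bash
python3 -c "
from h import *
st()"
```

```text
9.9167 [437.2  44.7  92. ] psi-90 0.134 tilt [0.0041 0.0006] [-0.6  1.5 -1.9] 0.54 j [-0.16  0.26  1.9  -0.    0.98 -0.3 ]
```

play_rows(plan=[[-2,1,-8,0,0,0,-1],[0,0,-6,0,0,0,-1],[0,0,-4,0,0,0,-1],[0,0,0,0,0,0,-1]])

```text
time_s: 10.25
eef_pos: [435.8, 45.9, 74.1]
ee_rot: [0.005, 0.658, 0.753, 0.002]
force: [0.1, -0.1, -1.2]
grip_width: 0.537
```

play_rows(plan=[[0,0,-4,0,0,0,-1],[0,0,0,0,0,0,-1]])

```text
time_s: 10.42
eef_pos: [436.6, 45.6, 70.9]
ee_rot: [0.006, 0.658, 0.753, 0.002]
force: [0.1, -0.0, -1.4]
grip_width: 0.541
```

```bash
python3 -c "
from h import *
st()"
```

```text
10.4167 [436.6  45.6  70.9] psi-90 0.134 tilt [0.0064 0.0019] [ 0.1 -0.  -1.4] 0.541 j [-0.16  0.29  1.92 -0.    0.92 -0.29]
```

play_rows(plan=[[0,0,-3,0,0,0,-1],[0,0,0,0,0,0,-1]])

```text
time_s: 10.58
eef_pos: [438.5, 45.1, 71.2]
ee_rot: [0.009, 0.658, 0.753, 0.003]
force: [-0.4, 0.0, -2.2]
grip_width: 0.545
```

play_rows(plan=[[0,0,-3,0,0,0,-1],[0,0,0,0,0,0,-1]])

```text
time_s: 10.75
eef_pos: [440.2, 44.8, 70.9]
ee_rot: [0.011, 0.658, 0.753, 0.004]
force: [0.1, -0.1, -2.3]
grip_width: 0.538
```

On the floor at z≈71, as computed. Release and rise.

play_rows(plan=[[0,0,1,0,0,0,0.3],[0,0,0,0,0,0,0.6],[0,0,0,0,0,0,1],[0,0,0,0,0,0,1],[0,0,0,0,0,0,1]])

```text
time_s: 11.17
eef_pos: [440.6, 44.8, 71.6]
ee_rot: [0.011, 0.658, 0.753, 0.004]
force: [0.2, -0.3, -0.6]
grip_width: 1.0
```

play_rows(plan=[[0,0,10,0,0,0,1],[0,0,20,0,0,0,1],[0,0,30,0,0,0,1],[0,0,35,0,0,0,1],[0,0,38,0,0,0,1]])

```text
time_s: 11.58
eef_pos: [434.9, 45.5, 201.5]
ee_rot: [0.003, 0.658, 0.753, -0.001]
force: [-0.1, 0.5, 0.4]
grip_width: 0.996
```

```bash
cat >> h.py <<'E'
def go(x,y,yaw):
    s=sense();q=s["ee_rot"];p=s["eef_pos"];th=2*np.arctan2(q[2],q[1]);a,b=np.cos(th/2),np.sin(th/2)
    # rotvec levelling tilt
    ex=a*q[0]-b*q[3];ey=b*q[0]+a*q[3]
    ex=a*q[0]-b*q[3];ey=b*q[0]+a*q[3]
    print("move",(x-p[0]).round(1),(y-p[1]).round(1),"z",p[2].round(1),"turn",round(yaw+np.pi/2-th,3),"level",np.round([2*ex,2*ey],3),"w",round(s["grip_width"],3))
E
python3 -c "
from h import *
st();go(653.5,-85,.097)"
```

```text
11.5833 [434.9  45.5 201.5] psi-90 0.134 tilt [ 0.0031 -0.0006] [-0.1  0.5  0.4] 0.996 j [-0.16  0.12  1.75 -0.    1.27 -0.29]
move 218.6 -130.5 z 201.5 turn -0.037 level [0.005 0.004] w 0.996
```

play_rows(plan=[[20,-12,20,0,0,-0.01,1],[30,-18,20,0,0,-0.01,1],[32,-19,0,0,0,-0.01,1],[32,-19,0,0,0,0,1],[32,-19,0,0,0,0,1]])

```text
time_s: 12.0
eef_pos: [584.6, -41.9, 254.0]
ee_rot: [0.01, 0.668, 0.744, 0.004]
force: [0.1, 0.2, 1.0]
grip_width: 0.998
```

play_rows(plan=[[32,-19,0,0,0,0,1],[18,-11,0,0,0,0,1],[6,-4,0,0,0,0,1],[0,0,0,0,0,0,1],[0,0,0,0,0,0,1]])

```text
time_s: 12.42
eef_pos: [646.6, -82.2, 248.5]
ee_rot: [0.008, 0.669, 0.743, 0.003]
force: [-0.8, -0.3, 0.2]
grip_width: 1.0
```

```bash
python3 -c "
from h import *
st();go(653.5,-85,.097)"
```

```text
12.4167 [646.6 -82.2 248.5] psi-90 0.104 tilt [0.0081 0.0025] [-0.8 -0.3  0.2] 1.0 j [-0.3   0.58  0.99 -0.    1.55 -0.41]
move 6.9 -2.8 z 248.5 turn -0.007 level [0.007 0.015] w 1.0
```

play_rows(plan=[[6,-3,-5,0.007,0.015,-0.007,1],[0,0,-15,0,0,0,1],[0,0,-20,0,0,0,1],[0,0,-20,0,0,0,1],[0,0,0,0,0,0,1]])

```text
time_s: 12.83
eef_pos: [650.2, -82.3, 188.1]
ee_rot: [0.0, 0.671, 0.741, 0.0]
force: [-0.5, 0.5, -0.0]
grip_width: 1.002
```

```bash
python3 -c "
from h import *
st();go(653.5,-85,.097)"
```

```text
12.8333 [650.2 -82.3 188.1] psi-90 0.099 tilt [0.0004 0.0004] [-0.5  0.5 -0. ] 1.002 j [-0.3   0.62  1.08  0.    1.44 -0.4 ]
move 3.3 -2.7 z 188.1 turn -0.002 level [-0.     0.001] w 1.002
```

Down to z 116.

play_rows(plan=[[3,-3,-5,0,0,0,1],[0,0,-20,0,0,0,1],[0,0,-20,0,0,0,1],[0,0,-18,0,0,0,1],[0,0,0,0,0,0,1]])

```text
time_s: 13.25
eef_pos: [654.1, -84.6, 129.4]
ee_rot: [0.004, 0.671, 0.742, 0.002]
force: [0.0, 0.4, -1.1]
grip_width: 1.002
```

```bash
python3 -c "
from h import *
st();go(653.5,-85,.097)"
```

```text
13.25 [654.1 -84.6 129.4] psi-90 0.101 tilt [0.0042 0.0022] [ 0.   0.4 -1.1] 1.002 j [-0.31  0.66  1.15  0.    1.31 -0.41]
move -0.6 -0.4 z 129.4 turn -0.004 level [0.002 0.009] w 1.002
```

play_rows(plan=[[-1,0,-8,0.002,0.009,0,1],[0,0,-4,0,0,0,1],[0,0,0,0,0,0,1]])

```text
time_s: 13.5
eef_pos: [654.3, -84.8, 120.6]
ee_rot: [0.002, 0.671, 0.742, 0.001]
force: [-0.0, 0.1, -0.3]
grip_width: 0.999
```

play_rows(plan=[[0,0,0,0,0,0,-1],[0,0,0,0,0,0,-1],[0,0,0,0,0,0,-1],[0,0,0,0,0,0,-1],[0,0,0,0,0,0,-1]])

```text
time_s: 13.92
eef_pos: [655.7, -85.3, 124.3]
ee_rot: [0.004, 0.67, 0.742, 0.002]
force: [0.3, 0.2, -1.0]
grip_width: 0.522
```

play_rows(plan=[[0,0,0,0,0,0,-1],[0,0,0,0,0,0,-1]])

```text
time_s: 14.08
eef_pos: [655.6, -85.2, 124.2]
ee_rot: [0.004, 0.67, 0.742, 0.002]
force: [0.3, 0.4, -1.1]
grip_width: 0.522
```

play_rows(plan=[[0,0,8,0,0,0,-1],[0,0,10,0,0,0,-1],[0,0,15,0,0,0,-1],[0,0,20,0,0,0,-1],[0,0,20,0,0,0,-1]])

```text
time_s: 14.5
eef_pos: [653.3, -84.5, 197.5]
ee_rot: [0.0, 0.671, 0.742, -0.0]
force: [-0.5, -0.4, -0.7]
grip_width: 0.521
```

```bash
python3 -c "
from h import *
st();go(447.6,-38.5,.146)
snap('i','scene',240,170,440,320,4)"
```

```text
14.5 [653.3 -84.5 197.5] psi-90 0.101 tilt [ 0.0001 -0.0002] [-0.5 -0.4 -0.7] 0.521 j [-0.31  0.62  1.04 -0.    1.47 -0.41]
move -205.7 46.0 z 197.5 turn 0.045 level [ 0. -0.] w 0.521
```

View pics/i.png

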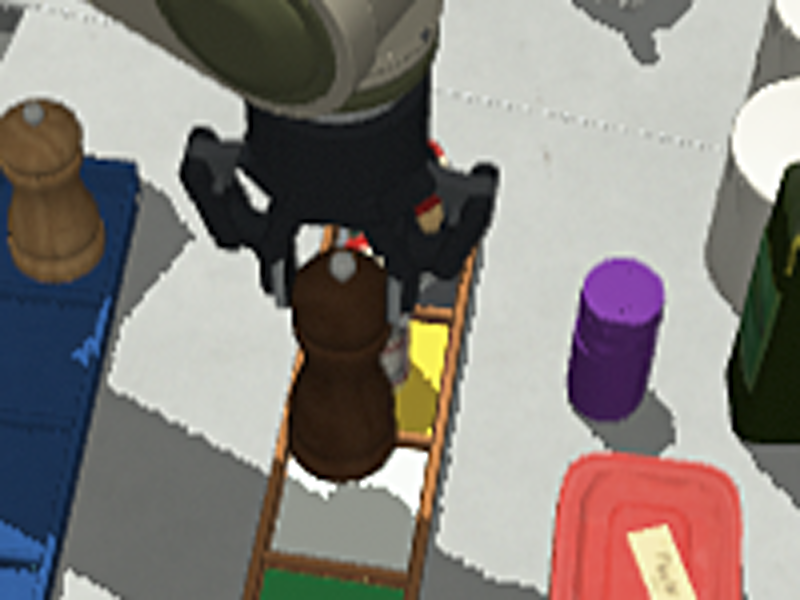

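play_rows(plan=[[-15,3,5,0,0,0.01,-1],[-25,6,0,0,0,0.01,-1],[-30,7,0,0,0,0.01,-1],[-30,7,0,0,0,0.01,-1],[-30,7,0,0,0,0,-1]])

```text
time_s: 14.97
eef_pos: [524.1, -55.6, 211.0]
ee_rot: [0.008, 0.655, 0.756, 0.003]
force: [-0.3, -1.1, -1.3]
grip_width: 0.525
```

play_rows(plan=[[-30,7,0,0,0,0,-1],[-20,4,0,0,0,0,-1],[-6,1,0,0,0,0,-1],[0,0,0,0,0,0,-1],[0,0,0,0,0,0,-1]])

```text
time_s: 15.38
eef_pos: [462.4, -41.8, 214.4]
ee_rot: [0.01, 0.655, 0.756, 0.004]
force: [0.8, 0.3, -0.7]
grip_width: 0.526
```

```bash
python3 -c "
from h import *
st();go(447.6,-38.5,.146)"
```

```text
15.3833 [462.4 -41.8 214.4] psi-90 0.143 tilt [0.0101 0.0042] [ 0.8  0.3 -0.7] 0.526 j [-0.34  0.16  1.67  0.    1.29 -0.49]
move -14.8 3.3 z 214.4 turn 0.003 level [0.007 0.021] w 0.526
```

play_rows(plan=[[-13,3,-10,0.007,0.021,0,-1],[0,0,-18,0,0,0,-1],[0,0,-18,0,0,0,-1],[0,0,-15,0,0,0,-1],[0,0,0,0,0,0,-1]])

```text
time_s: 15.8
eef_pos: [455.4, -40.9, 152.6]
ee_rot: [0.002, 0.655, 0.755, 0.001]
force: [-0.3, -0.6, -1.5]
grip_width: 0.523
```

```bash
python3 -c "
from h import *
go(447.6,-38.5,.146)"
```

```text
move -7.8 2.4 z 152.6 turn 0.004 level [0.002 0.005] w 0.523
```

play_rows(plan=[[-8,2,0,0.002,0.005,0,-1],[0,0,0,0,0,0,-1],[0,0,-10,0,0,0,-1],[0,0,0,0,0,0,-1]])

```text
time_s: 16.13
eef_pos: [449.5, -39.7, 143.6]
ee_rot: [0.001, 0.655, 0.755, 0.001]
force: [-0.9, 0.4, -1.9]
grip_width: 0.525
```

```bash
python3 -c "
from h import *
go(447.6,-38.5,.146)"
```

```text
move -1.9 1.2 z 143.6 turn 0.004 level [0.    0.002] w 0.525
```

play_rows(plan=[[-2,1,-8,0,0,0,-1],[0,0,-8,0,0,0,-1],[0,0,-5,0,0,0,-1],[0,0,0,0,0,0,-1]])

```text
time_s: 16.47
eef_pos: [447.9, -38.8, 121.2]
ee_rot: [0.002, 0.655, 0.755, 0.001]
force: [-0.5, 0.3, -2.2]
grip_width: 0.525
```

play_rows(plan=[[0,0,-4,0,0,0,-1],[0,0,0,0,0,0,-1]])

```text
time_s: 16.63
eef_pos: [451.2, -39.9, 121.4]
ee_rot: [0.006, 0.655, 0.756, 0.003]
force: [1.0, 0.2, -1.9]
grip_width: 0.523
```

play_rows(plan=[[0,0,-3,0,0,0,-1],[0,0,0,0,0,0,-1]])

```text
time_s: 16.8
eef_pos: [453.0, -40.6, 120.9]
ee_rot: [0.009, 0.655, 0.756, 0.004]
force: [-0.3, 0.6, -1.5]
grip_width: 0.524
```

play_rows(plan=[[0,0,1,0,0,0,0.3],[0,0,0,0,0,0,0.6],[0,0,0,0,0,0,1],[0,0,0,0,0,0,1],[0,0,0,0,0,0,1]])

```text
time_s: 17.22
eef_pos: [453.1, -40.6, 121.6]
ee_rot: [0.009, 0.655, 0.756, 0.004]
force: [0.2, -0.0, -0.3]
grip_width: 1.0
```

play_rows(plan=[[0,0,10,0,0,0,1],[0,0,20,0,0,0,1],[0,0,30,0,0,0,1],[0,0,30,0,0,0,1],[0,0,20,0,0,0,1]])

```text
time_s: 17.63
eef_pos: [449.5, -39.4, 230.7]
ee_rot: [0.003, 0.655, 0.756, 0.001]
force: [0.2, 0.5, -0.1]
grip_width: 1.003
```

```bash
python3 -c "
from h import *
st();go(646,5.7,.097)"
```

```text
17.6333 [449.5 -39.4 230.7] psi-90 0.142 tilt [0.0031 0.0014] [ 0.2  0.5 -0.1] 1.003 j [-0.35  0.12  1.67  0.    1.35 -0.49]
move 196.5 45.1 z 230.7 turn -0.045 level [0.002 0.007] w 1.003
```

play_rows(plan=[[20,5,0,0,0,-0.01,1],[30,7,0,0,0,-0.01,1],[32,8,0,0,0,-0.01,1],[32,8,0,0,0,-0.01,1],[30,7,0,0,0,0,1]])

```text
time_s: 18.05
eef_pos: [597.4, -4.1, 237.4]
ee_rot: [0.008, 0.672, 0.74, 0.003]
force: [0.9, -0.7, 0.4]
grip_width: 1.003
```

play_rows(plan=[[25,5,-5,0,0,0,1],[12,2,-5,0,0,0,1],[0,0,-5,0,0,0,1],[0,0,0,0,0,0,1],[0,0,0,0,0,0,1]])

```text
time_s: 18.47
eef_pos: [638.8, 5.1, 217.5]
ee_rot: [0.007, 0.671, 0.741, 0.002]
force: [-0.5, 0.2, 0.8]
grip_width: 0.997
```

```bash
python3 -c "
from h import *
st();go(646,5.7,.097)"
```

```text
18.4667 [638.8   5.1 217.5] psi-90 0.099 tilt [0.0065 0.0024] [-0.5  0.2  0.8] 0.997 j [-0.17  0.56  1.1  -0.    1.47 -0.27]
move 7.2 0.6 z 217.5 turn -0.002 level [0.005 0.013] w 0.997
```

play_rows(plan=[[7,1,-10,0.005,0.013,0,1],[0,0,-20,0,0,0,1],[0,0,-25,0,0,0,1],[0,0,-20,0,0,0,1],[0,0,0,0,0,0,1]])

```text
time_s: 18.88
eef_pos: [643.0, 4.6, 144.5]
ee_rot: [0.002, 0.672, 0.741, 0.001]
force: [-0.8, -0.3, -0.4]
grip_width: 0.997
```

```bash
python3 -c "
from h import *
st();go(646,5.7,.097)"
```

```text
18.8833 [643.    4.6 144.5] psi-90 0.097 tilt [0.0021 0.001 ] [-0.8 -0.3 -0.4] 0.997 j [-0.17  0.62  1.19 -0.    1.33 -0.27]
move 3.0 1.1 z 144.5 turn -0.0 level [0.001 0.004] w 0.997
```

play_rows(plan=[[3,1,-10,0.001,0.004,0,1],[0,0,-20,0,0,0,1],[0,0,-20,0,0,0,1],[0,0,-10,0,0,0,1],[0,0,0,0,0,0,1]])

```text
time_s: 19.3
eef_pos: [647.2, 4.6, 88.6]
ee_rot: [0.004, 0.672, 0.74, 0.002]
force: [0.5, -0.7, 1.1]
grip_width: 1.0
```

```bash
python3 -c "
from h import *
st();go(646,5.7,.097)"
```

```text
19.3 [647.2   4.6  88.6] psi-90 0.096 tilt [0.0036 0.0021] [ 0.5 -0.7  1.1] 1.0 j [-0.17  0.68  1.25 -0.    1.21 -0.27]
move -1.2 1.1 z 88.6 turn 0.001 level [0.002 0.008] w 1.0
```

play_rows(plan=[[-1,1,-8,0.002,0.008,0,1],[0,0,-4,0,0,0,1],[0,0,0,0,0,0,1]])

```text
time_s: 19.55
eef_pos: [647.3, 5.4, 78.7]
ee_rot: [0.001, 0.673, 0.74, 0.001]
force: [1.2, 0.9, 0.7]
grip_width: 1.001
```

play_rows(plan=[[0,0,0,0,0,0,-1],[0,0,0,0,0,0,-1],[0,0,0,0,0,0,-1],[0,0,0,0,0,0,-1],[0,0,0,0,0,0,-1]])

```text
time_s: 19.97
eef_pos: [648.6, 5.2, 81.5]
ee_rot: [0.003, 0.672, 0.74, 0.002]
force: [-0.7, -0.3, -2.0]
grip_width: 0.501
```

play_rows(plan=[[0,0,0,0,0,0,-1],[0,0,0,0,0,0,-1]])

```text
time_s: 20.13
eef_pos: [648.5, 5.3, 81.5]
ee_rot: [0.003, 0.672, 0.74, 0.002]
force: [0.5, 0.3, -0.4]
grip_width: 0.496
```

```bash
python3 -c "
from h import *
st();go(460,-122.5,.146)"
```

```text
20.1333 [648.5   5.3  81.5] psi-90 0.096 tilt [0.003  0.0021] [ 0.5  0.3 -0.4] 0.496 j [-0.17  0.69  1.25  0.    1.2  -0.27]
move -188.5 -127.8 z 81.5 turn 0.05 level [0.001 0.007] w 0.496
```

play_rows(plan=[[0,0,8,0,0,0,-1],[0,0,12,0,0,0,-1],[0,0,20,0,0,0,-1],[0,-10,20,0,0,0,-1],[-5,-25,15,0,0,0,-1]])

```text
time_s: 20.55
eef_pos: [641.7, -26.3, 158.6]
ee_rot: [-0.0, 0.671, 0.742, 0.001]
force: [0.6, -0.6, -1.3]
grip_width: 0.5
```

play_rows(plan=[[-15,-28,0,0,0,0.01,-1],[-25,-28,0,0,0,0.01,-1],[-28,-20,0,0,0,0.01,-1],[-30,-10,0,0,0,0.01,-1],[-30,0,0,0,0,0,-1]])

```text
time_s: 20.97
eef_pos: [513.8, -119.2, 168.4]
ee_rot: [0.007, 0.655, 0.756, 0.003]
force: [-0.0, -0.7, -0.9]
grip_width: 0.501
```

```bash
python3 -c "
from h import *
st();go(460,-122.5,.146)"
```

```text
20.9667 [ 513.8 -119.2  168.4] psi-90 0.143 tilt [0.0074 0.0034] [-0.  -0.7 -0.9] 0.501 j [-0.45  0.34  1.56  0.    1.23 -0.6 ]
move -53.8 -3.3 z 168.4 turn 0.003 level [0.005 0.016] w 0.501
```

play_rows(plan=[[-28,-2,0,0.005,0.016,0,-1],[-14,0,0,0,0,0,-1],[-3,0,0,0,0,0,-1],[0,0,-5,0,0,0,-1],[0,0,0,0,0,0,-1]])

```text
time_s: 21.38
eef_pos: [464.0, -122.5, 168.9]
ee_rot: [0.003, 0.656, 0.754, 0.0]
force: [-0.1, 0.8, -1.2]
grip_width: 0.5
```

```bash
python3 -c "
from h import *
st();go(460,-122.5,.146)
snap('j','scene',200,170,400,320,4)"
```

```text
21.3833 [ 464.  -122.5  168.9] psi-90 0.139 tilt [0.0027 0.0005] [-0.1  0.8 -1.2] 0.5 j [-0.5   0.24  1.69 -0.    1.21 -0.64]
move -4.0 0.0 z 168.9 turn 0.007 level [0.003 0.005] w 0.5
```

View pics/j.png

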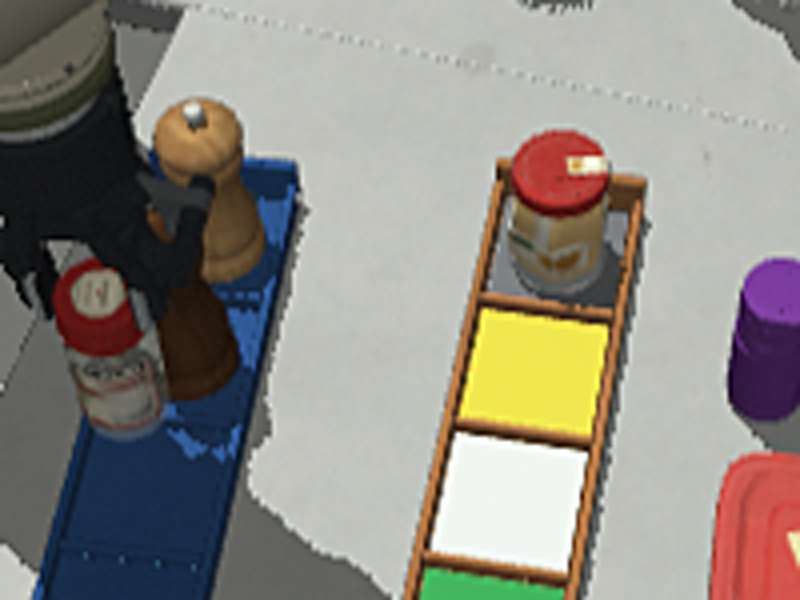

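play_rows(plan=[[-4,0,-10,0.003,0.005,0,-1],[0,0,-18,0,0,0,-1],[0,0,-18,0,0,0,-1],[0,0,-10,0,0,0,-1],[0,0,0,0,0,0,-1]])

```text
time_s: 21.85
eef_pos: [462.5, -122.1, 108.8]
ee_rot: [0.0, 0.655, 0.756, 0.0]
force: [-0.9, 0.1, -0.4]
grip_width: 0.501
```

```bash
python3 -c "
from h import *
go(460,-122.5,.146)"
```

```text
move -2.5 -0.4 z 108.8 turn 0.004 level [-0.  0.] w 0.501
```

play_rows(plan=[[-3,0,-8,0,0,0,-1],[0,0,-10,0,0,0,-1],[0,0,-8,0,0,0,-1],[0,0,-4,0,0,0,-1],[0,0,0,0,0,0,-1]])

```text
time_s: 22.27
eef_pos: [460.6, -122.8, 78.2]
ee_rot: [0.001, 0.654, 0.756, -0.0]
force: [-3.0, 0.6, 5.9]
grip_width: 0.5
```

play_rows(plan=[[0,0,-3,0,0,0,-1],[0,0,0,0,0,0,-1]])

```text
time_s: 22.43
eef_pos: [461.8, -124.3, 78.9]
ee_rot: [0.004, 0.654, 0.757, -0.001]
force: [-0.5, -0.3, -1.9]
grip_width: 0.496
```

play_rows(plan=[[0,0,-3,0,0,0,-1],[0,0,0,0,0,0,-1]])

```text
time_s: 22.6
eef_pos: [463.2, -125.6, 78.5]
ee_rot: [0.006, 0.654, 0.757, -0.001]
force: [0.2, 0.6, -1.2]
grip_width: 0.496
```

play_rows(plan=[[0,0,1,0,0,0,0.3],[0,0,0,0,0,0,0.6],[0,0,0,0,0,0,1],[0,0,0,0,0,0,1],[0,0,0,0,0,0,1]])

```text
time_s: 23.02
eef_pos: [463.5, -125.6, 79.0]
ee_rot: [0.007, 0.654, 0.757, -0.0]
force: [0.1, -0.1, 0.2]
grip_width: 0.999
```

play_rows(plan=[[0,0,12,0,0,0,1],[0,0,25,0,0,0,1],[0,0,38,0,0,0,1],[0,0,38,0,0,0,1],[0,0,30,0,0,0,1]])

```text
time_s: 23.43
eef_pos: [458.8, -123.0, 220.1]
ee_rot: [-0.002, 0.654, 0.757, -0.002]
force: [1.2, -0.5, -0.1]
grip_width: 1.002
```

```bash
python3 -c "
from h import *
st();go(638.3,88.7,.097)"
```

```text
23.4333 [ 458.8 -123.   220.1] psi-90 0.146 tilt [-0.0019 -0.0022] [ 1.2 -0.5 -0.1] 1.002 j [-0.51  0.19  1.61 -0.    1.34 -0.65]
move 179.5 211.7 z 220.1 turn -0.049 level [ 0.001 -0.006] w 1.002
```

play_rows(plan=[[20,8,0,0,0,0,1],[28,20,0,0,0,-0.01,1],[28,25,0,0,0,-0.01,1],[25,28,-3,0,0,-0.01,1],[22,30,-3,0,0,-0.01,1]])

```text
time_s: 23.85
eef_pos: [586.6, -13.5, 223.3]
ee_rot: [0.006, 0.673, 0.74, -0.001]
force: [1.0, -1.0, 0.1]
grip_width: 1.0
```

play_rows(plan=[[20,30,-5,0,0,-0.01,1],[16,30,-5,0,0,0,1],[8,18,-5,0,0,0,1],[0,6,-5,0,0,0,1],[0,0,0,0,0,0,1]])

```text
time_s: 24.27
eef_pos: [634.2, 81.1, 198.3]
ee_rot: [0.004, 0.675, 0.738, -0.001]
force: [1.3, -0.7, -0.9]
grip_width: 1.002
```

```bash
python3 -c "
from h import *
st();go(638.3,88.7,.097)"
```

```text
24.2667 [634.2  81.1 198.3] psi-90 0.09 tilt [ 0.0045 -0.0013] [ 1.3 -0.7 -0.9] 1.002 j [-0.05  0.57  1.13 -0.01  1.44 -0.14]
move 4.1 7.6 z 198.3 turn 0.007 level [0.008 0.005] w 1.002
```

play_rows(plan=[[4,8,-10,0.008,0.005,0.007,1],[0,0,-20,0,0,0,1],[0,0,-25,0,0,0,1],[0,0,-20,0,0,0,1],[0,0,0,0,0,0,1]])

```text
time_s: 24.68
eef_pos: [637.7, 86.0, 120.3]
ee_rot: [-0.0, 0.673, 0.74, 0.001]
force: [-0.2, -0.5, -0.5]
grip_width: 1.001
```

```bash
python3 -c "
from h import *
st();go(638.3,88.7,.097)"
```

```text
24.6833 [637.7  86.  120.3] psi-90 0.094 tilt [-0.0002  0.0008] [-0.2 -0.5 -0.5] 1.001 j [-0.05  0.64  1.22  0.    1.28 -0.14]
move 0.6 2.7 z 120.3 turn 0.003 level [-0.001  0.001] w 1.001
```

play_rows(plan=[[0,3,-5,0,0,0,1],[0,0,-15,0,0,0,1],[0,0,-20,0,0,0,1],[0,0,-15,0,0,0,1],[0,0,0,0,0,0,1]])

```text
time_s: 25.1
eef_pos: [639.5, 86.3, 67.9]
ee_rot: [0.002, 0.674, 0.738, 0.003]
force: [-1.1, 0.9, -0.7]
grip_width: 0.999
```

```bash
python3 -c "
from h import *
st();go(638.3,88.7,.097)"
```

```text
25.1 [639.5  86.3  67.9] psi-90 0.09 tilt [0.0021 0.0031] [-1.1  0.9 -0.7] 0.999 j [-0.05  0.69  1.27  0.    1.17 -0.14]
move -1.2 2.4 z 67.9 turn 0.007 level [-0.002  0.007] w 0.999
```

play_rows(plan=[[-1,2,-12,-0.002,0.007,0.007,1],[0,0,-10,0,0,0,1],[0,0,-4,0,0,0,1],[0,0,0,0,0,0,1]])

```text
time_s: 25.43
eef_pos: [640.3, 87.9, 43.5]
ee_rot: [0.002, 0.672, 0.741, 0.002]
force: [0.3, 0.1, 0.6]
grip_width: 0.997
```

play_rows(plan=[[0,0,0,0,0,0,-1],[0,0,0,0,0,0,-1],[0,0,0,0,0,0,-1],[0,0,0,0,0,0,-1],[0,0,0,0,0,0,-1]], grip_force=60)

```text
time_s: 25.85
eef_pos: [640.8, 87.9, 45.2]
ee_rot: [0.003, 0.672, 0.741, 0.002]
force: [0.0, -0.4, -2.1]
grip_width: 0.639
```

play_rows(plan=[[0,0,0,0,0,0,-1],[0,0,0,0,0,0,-1]])

```text
time_s: 26.02
eef_pos: [640.8, 88.0, 45.1]
ee_rot: [0.003, 0.672, 0.741, 0.002]
force: [-0.5, -0.5, -1.7]
grip_width: 0.637
```

```bash
python3 -c "
from h import *
st();go(472.3,-206.6,.146)"
```

```text
26.0167 [640.8  88.   45.1] psi-90 0.097 tilt [0.0025 0.002 ] [-0.5 -0.5 -1.7] 0.637 j [-0.04  0.72  1.28 -0.    1.13 -0.14]
move -168.5 -294.6 z 45.1 turn 0.049 level [0.    0.006] w 0.637
```

play_rows(plan=[[0,0,8,0,0,0,-1],[0,0,15,0,0,0,-1],[0,0,20,0,0,0,-1],[0,-8,20,0,0,0,-1],[-2,-20,15,0,0,0,-1]])

```text
time_s: 26.43
eef_pos: [635.0, 62.7, 122.0]
ee_rot: [-0.002, 0.671, 0.742, -0.001]
force: [0.8, -0.1, -4.6]
grip_width: 0.638
```

play_rows(plan=[[-6,-28,0,0,0,0.01,-1],[-8,-30,0,0,0,0.01,-1],[-8,-30,0,0,0,0.01,-1],[-8,-30,0,0,0,0.01,-1],[-8,-30,0,0,0,0,-1]])

```text
time_s: 26.85
eef_pos: [597.1, -87.9, 128.6]
ee_rot: [0.001, 0.652, 0.758, 0.001]
force: [1.1, -0.7, -4.1]
grip_width: 0.638
```

```bash
python3 -c "
from h import *
st();go(472.3,-206.6,.146)"
```

```text
26.85 [597.1 -87.9 128.6] psi-90 0.149 tilt [0.001  0.0012] [ 1.1 -0.7 -4.1] 0.638 j [-0.34  0.55  1.35  0.    1.24 -0.49]
move -124.8 -118.7 z 128.6 turn -0.003 level [-0.001  0.003] w 0.638
```

play_rows(plan=[[-8,-30,0,0,0,0,-1],[-12,-30,0,0,0,0,-1],[-20,-25,0,0,0,0,-1],[-25,-15,0,0,0,0,-1],[-25,-5,0,0,0,0,-1]])

```text
time_s: 27.27
eef_pos: [503.8, -202.3, 130.1]
ee_rot: [0.002, 0.653, 0.757, 0.001]
force: [-0.0, -0.1, -3.6]
grip_width: 0.638
```

play_rows(plan=[[-15,-2,0,0,0,0,-1],[-6,0,0,0,0,0,-1],[0,0,0,0,0,0,-1],[0,0,0,0,0,0,-1]])

```text
time_s: 27.6
eef_pos: [478.3, -206.1, 131.6]
ee_rot: [0.002, 0.655, 0.755, 0.001]
force: [-0.3, 0.9, -4.2]
grip_width: 0.636
```

```bash
python3 -c "
from h import *
st();go(472.3,-206.6,.146)"
```

```text
27.6 [ 478.3 -206.1  131.6] psi-90 0.141 tilt [0.002  0.0006] [-0.3  0.9 -4.2] 0.636 j [-0.63  0.37  1.62  0.    1.15 -0.77]
move -6.0 -0.5 z 131.6 turn 0.005 level [0.002 0.004] w 0.636
```

play_rows(plan=[[-6,0,-5,0.002,0.004,0.005,-1],[0,0,-15,0,0,0,-1],[0,0,-18,0,0,0,-1],[0,0,-8,0,0,0,-1],[0,0,0,0,0,0,-1]])

```text
time_s: 28.02
eef_pos: [474.8, -204.7, 83.9]
ee_rot: [0.001, 0.651, 0.759, 0.0]
force: [-0.2, 0.5, -4.7]
grip_width: 0.634
```

```bash
python3 -c "
from h import *
go(472.3,-206.6,.146)"
```

```text
move -2.5 -1.9 z 83.9 turn -0.006 level [0.001 0.002] w 0.634
```

play_rows(plan=[[-3,-2,-5,0,0,-0.006,-1],[0,0,-10,0,0,0,-1],[0,0,-10,0,0,0,-1],[0,0,0,0,0,0,-1]])

```text
time_s: 28.35
eef_pos: [472.7, -206.8, 57.6]
ee_rot: [0.002, 0.653, 0.757, 0.0]
force: [-1.1, 0.3, -4.6]
grip_width: 0.636
```

```bash
python3 -c "
from h import *
go(472.3,-206.6,.146)"
```

```text
move -0.4 0.2 z 57.6 turn -0.001 level [0.002 0.003] w 0.636
```

play_rows(plan=[[0,0,-7,0,0,0,-1],[0,0,-5,0,0,0,-1],[0,0,-3,0,0,0,-1],[0,0,0,0,0,0,-1]])

```text
time_s: 28.68
eef_pos: [473.3, -207.5, 42.1]
ee_rot: [0.003, 0.653, 0.757, 0.0]
force: [-2.3, 0.6, 2.3]
grip_width: 0.638
```

play_rows(plan=[[0,0,-3,0,0,0,-1],[0,0,0,0,0,0,-1]])

```text
time_s: 28.85
eef_pos: [474.0, -209.0, 42.9]
ee_rot: [0.005, 0.653, 0.758, -0.0]
force: [0.4, -0.4, -4.8]
grip_width: 0.637
```

play_rows(plan=[[0,0,-1,0,0,0,0.4],[0,0,0,0,0,0,0.7],[0,0,0,0,0,0,1],[0,0,0,0,0,0,1],[0,0,0,0,0,0,1]])

```text
time_s: 29.27
eef_pos: [475.4, -209.9, 43.1]
ee_rot: [0.007, 0.653, 0.757, -0.0]
force: [0.3, -0.0, 0.1]
grip_width: 0.998
```

play_rows(plan=[[0,0,12,0,0,0,1],[0,0,25,0,0,0,1],[0,0,38,0,0,0,1],[0,0,38,0,0,0,1],[0,-5,38,0,0,0,1]])

```text
time_s: 29.68
eef_pos: [470.9, -211.0, 191.2]
ee_rot: [-0.002, 0.653, 0.758, -0.001]
force: [0.3, -0.5, 0.6]
grip_width: 0.998
```

play_rows(plan=[[-10,-20,20,0,0,-0.05,1],[-20,-28,10,0,0,-0.08,1],[-25,-28,0,0,0,-0.08,1],[-25,-28,0,0,0,-0.08,1],[-25,-28,0,0,0,-0.08,1]])

```text
time_s: 30.1
eef_pos: [367.7, -345.1, 232.7]
ee_rot: [0.007, 0.782, 0.623, -0.0]
force: [1.2, -1.2, -0.4]
grip_width: 0.999
```

play_rows(plan=[[-28,-28,0,0,0,-0.08,1],[-28,-28,0,0,0,-0.08,1],[-25,-25,0,0,0,-0.08,1],[-10,-10,0,0,0,0,1],[0,0,0,0,0,0,1]])

```text
time_s: 30.52
eef_pos: [267.2, -444.0, 232.5]
ee_rot: [0.008, 0.857, 0.515, -0.002]
force: [0.1, -0.0, 0.1]
grip_width: 1.001
```

```bash
python3 -c "
from h import *
st()
a=optics.capture('scene')['img'][130:400,170:440];b=optics.capture('top')['img'][160:360,250:510]
cv2.imwrite('pics/k.png',np.hstack([cv2.resize(a,(400,400)),cv2.resize(b,(400,400))]))
snap('l','top',265,270,465,370,4)"
```

```text
30.5167 [ 267.2 -444.   232.5] psi-90 -0.488 tilt [ 0.0075 -0.0015] [ 0.1 -0.   0.1] 1.001 j [-1.26  0.27  1.48  0.    1.37 -0.77]
```

View pics/k.png

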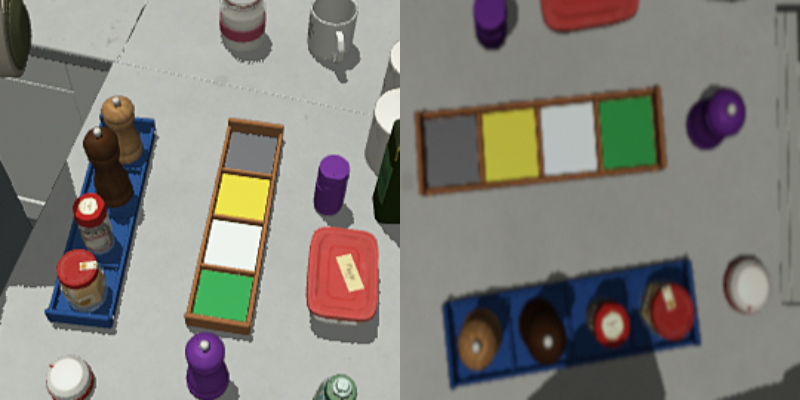

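View pics/l.png

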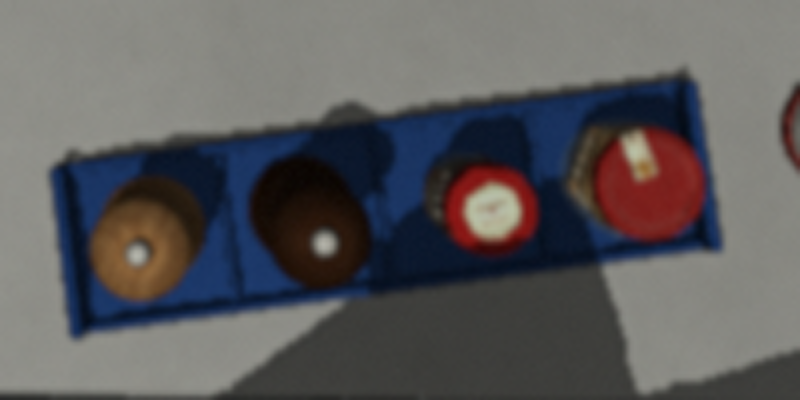

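```bash
python3 -c "
from h import *
c=optics.capture('top');s=optics.capture('scene');a=.146
def loc(p):
    d=p[:2]-np.array([453.8,-80.5]);return (d@[np.cos(a),np.sin(a)]).round(1),(d@[-np.sin(a),np.cos(a)]).round(1)
k=270/400
for n,u,v,z,us,vs in(('light',138,254,139,117,101),('dark',324,243,179,98,131),('spice',492,210,116,88,206),('honey',650,183,96,79,268)):
    print(n,loc(ray(c,265+u/4,270+v/4,z)),loc(ray(s,170+us*k,130+vs*k,z)))
"
```

```text
light (np.float64(3.6), np.float64(126.8)) (np.float64(7.4), np.float64(127.0))
dark (np.float64(1.8), np.float64(40.6)) (np.float64(4.3), np.float64(41.1))
spice (np.float64(-0.6), np.float64(-45.9)) (np.float64(-0.8), np.float64(-42.9))
honey (np.float64(-0.1), np.float64(-128.9)) (np.float64(3.5), np.float64(-127.9))
```

All four measure within 8 mm of their pocket centres, and both views agree on the tops at their expected heights, so they stand upright. Handing in.

```bash
python3 -c "
from h import *
print(ctrl.finish_job())"
```

```text
the job is handed in; nothing more can be done
None
```

The row is mirrored: from the left, the blue rack now holds the light mill, dark mill, spice jar and honey jar. I handed the job in at about 31 s; the hand-in gave no verdict.

- **Final check:** in both camera views all four stand upright and measure within about 8 mm of their pocket centres. The light mill is the furthest off, 4 to 7 mm crossways; the others are within about 4 mm.
- **Floor contact:** when I set each one down, the arm stopped at the height expected for the rack floor.
- **Other things:** the clip-top jar, egg timer and purple look-alikes looked unmoved in the pictures; I did not measure them. The gripper is open and clear of everything.
- **One failed grasp:** my first grip on the light mill was too high on its rounded head. The fingers slid off over the top without moving it, and gripping 30 mm lower held.
- **Disagreement:** fingertip heights read from the camera differed from the reported tool position by up to about 20 mm in some poses. I did not find out why, and it did not affect the placing.

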